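Turn the palm sander's speed dial down to its stop

ROBOT

A 6-joint arm with a two-finger parallel gripper is mounted at the origin on a cart in front of the work surface, level with it; the furniture and walls round the work are solid. World frame = base frame: x ahead of the robot, y to its left, z up, the work surface at z = 0. Lengths are in m, angles in rad, forces in N, time in s.
With the tool pointing down it reaches from about 0.275 to 0.75 m from the base axis. Payload 10.2 kg.
Tool frame: the origin (TCP) lies on the centre line of the jaws, within the pads' length; the fingertips stand 11 mm ahead of it and the grasp point (between the pads) lies 8 mm behind it (bot.tips_ahead is the distance from the TCP to the fingertips, in m); z points along the fingers, y is the line along which they close (so a half turn about z gives the same grasp; the last joint's range is limited). The gripper opens to 88 mm and grips with 3 to 60 N. Pads are 18 mm wide; open, the fingers measure 123 mm over their backs; the gripper's body (75 mm by 187 mm) begins 45 mm behind the grasp point.
Start: joints at [-1.51, 0.313, 1.498, -0, 1.331, -0.223], TCP at [0.147, -0.504, 0.224] pointing down, gripper open.
Joint ranges: [-2.94, 2.94], [-0.97, 2.17], [0.19, 2.56], [-1.23, 4.37], [0.02, 3.11], [-2.88, 2.88]. Speed limits (rad/s): [2.39, 2.39, 3.01, 3.14, 3.14, 3.14].

INTERFACE

Orientations are given as a rotation vector (axis times angle).
In Python, from rig import bot, cams, nets gives the robot as it stands.
- The arm moves only by the tool apply_moves, never from a script. Its argument "targets" is a list that holds one entry, the list of rows, each a list of 7 numbers: the shift along the tool's x, y, z in cm, then the turn, a rotation vector about the tool's x, y, z in rad, then the opening, from -1 (shut) to 1 (fully open), so that 0 is half open. A call has 1 to 12 rows; each row shifts and turns the commanded pose from where the row before left it, along the tool's axes as they then stand; what a row does not reach is not made up. A row lasts 1/8 s, in which the tool goes at most 62.5 mm and 10.7 degrees, less where a joint would pass 70% of its speed; a pose out of reach is approached as far as the arm can. A call is refused whole if a number of a shift passes 6.25 or a number of a turn 0.188, either way. A call with a gripper value outside its range is refused whole. The fingers move at their own pace and stop on an object; the grip force is fixed at half the most. Time passes only in rows, so rows that do not move let the fingers close. It gives the time, the measured TCP pose, the force, the opening and the grip force at its end, in the units of the state.
- bot.get_obs(): the state, without advancing time (a new reading comes with each control period).
- cams.grab_frame(name): name is "scene" or "top" or "wrist"; returns a dict with "img" (420x560x3 uint8, blue, green, red), "vfov" (degrees; the focal length in pixels is half the picture's height over the tangent of half this angle, whatever the lens; pixels are square), "cx", "cy" (the principal point, pixels), "D" ([k1, k2, p1, p2, k3] as OpenCV has them; the pictures are not rectified), "xyz" and "attitude" of the camera in the world. Camera axes: x right, y down, z forward; pixel columns grow to the right and rows downward; lengths in m; the calibration is good to about 2 mm. A picture is of the moment at which its call begins. There is no depth.
- bot.close_job(): hands the job in; it is judged then, once.
Trained networks look in a picture, given as the dict that the camera call returned (one of the last four; its "shot" number tells which), for a name from the list of things; names that differ only in an ending like _2 or _b are one class to them, and where a whole thing is asked for, a point or a joint stands for the part that bears it (a point fixed in the world has none). Each returns a list of dicts, best first, with "conf" (0 to 1); they miss things now and then, are a little off and sometimes report something else, mostly with a low value. They report only what shows in the picture. A call takes as long as a camera call.
- nets.silhouettes(label, picture): "mask" (420x560 bool, what is visible of it) and "rect" ([left, top, right, bottom] in pixels, round what is visible of it).
The state is a dict: "clock": time; "joints": joint angles; "qd": joint speeds; "joint_torque": joint torques, N m; "tool_pos": TCP position; "ee_rot": TCP orientation; "ft_force": force on the tool from outside, world axes, zero at the start; "ft_torque": the same for the moment, N m; "gripper_width": opening from 0.0 (shut) to 1.0 (fully open); "grasp_force": force on a finger pad.
Only numpy, scipy, OpenCV 4.12 (cv2) and the standard library are available. Lean on these libraries where they do the work, as an engineer would, in place of code of your own. Each camera call takes 0.05 s, during which the arm holds its last target. There are 200 camera calls.

TASK

The palm sander is about to be put away: turn down the dial of its speed box, which is the box that has the sander standing right behind it. Turn it anticlockwise, all the way to its end stop, and let go of it. Leave the dial of the other box, the router's, as it is set, and leave the sander where it stands.

Things in the scene. Friction and masses are not known exactly. Their poses are not given: they have to be found in the camera images.
- sander_box_knob (a joint): Angle (rad) of the sander's dial, a round black knob with a white pointer, 33 mm across, 16 mm tall. Grows anticlockwise seen from above: 0 = pointer at 12 o'clock (away from the robot), 2.356 = anticlockwise end stop (pointer near half past seven), -2.356 = clockwise stop. Starts 0.6 to 1.3 short of the anticlockwise stop: one grasp will do. Friction 0.03 N m, no spring.
- sander_dial (a point): Centre of the dial's top, on its upright axis, 114 mm above the bench. The dial's side runs from here down 16 mm; 17 mm below is the clear flat face of its pale grey box (78 x 76 mm, lying on its back on a plywood board 120 x 130 mm that is screwed down, so it cannot move). Does not turn with the dial: x points to the box's far side, z up.
- router_pointer (a point): Outer end of the pointer on the dial of the other, identical box, the router's: 14 mm from that dial's axis, 114 mm above the bench. That box has the black trim router (150 x 125 mm, 176 mm tall) about 165 mm behind its dial. The boxes stand left and right and may have changed places.
- palm_sander: Blue palm sander with a white dust spout, on a black pad, 80 x 136 x 75 mm, standing loose on the bench about 150 mm behind the dial of its own speed box. Origin at the centre of its underside, z up. A brown wooden drawer chest, 0.32 m tall, stands at the left of the bench (y beyond 0.40, x beyond 0.46): bring the arm in front of it, not through it.

How it is judged:
At the end, for the whole second after the job is handed in: The sander's dial is within 10 degrees of its anticlockwise end stop and at rest (value of joint sander_box_knob above 2.18 rad and velocity of joint sander_box_knob between -0.05 and 0.05 rad/s); the robot touches nothing.
It fails at once if the router's dial is turned (its pointer moves more than 4 mm) (distance of router_pointer from where it was at the start of the episode above 0.004 m).
It fails at once if the palm sander is shifted by more than 20 mm (distance of palm_sander from where it was at the start of the episode above 0.02 m).
It also fails if it takes over 32 s, if anything falls off the work surface, if the arm or the gripper's body presses on something with over 40 N, if the wrist force passes 120 N, or if a joint passes its speed limit or range.

## Working session

There is one attempt and no reset: what is moved stays moved. The work goes in short steps, Python scripts to look and compute and a tool call to move; the robot and the scene stay as the last step left them, time stands still between calls to the robot, and variables do not carry over. Pictures are saved under pics/ and viewed, at most 10 in all, crops included, and the job is handed in when it is done.

Besides the shell and the picture viewer there is one more tool, called after ">>>" by a JSON object that holds its "name" and its "arguments". apply_moves: Moves the arm, as the interface text tells. Its arguments: {"type":"object","properties":{"targets":{"type":"array","items":{"type":"array","items":{"type":"array","items":{"type":"number"}}}}},"required":["targets"]}

```bash
mkdir -p pics; ls
cat > h.py <<'E'
import numpy as np, cv2
from scipy.spatial.transform import Rotation as R
from rig import bot,cams,nets
def K(p):
    f=p["img"].shape[0]/2/np.tan(np.radians(p["vfov"])/2)
    return np.array([[f,0,p["cx"]],[0,f,p["cy"]],[0,0,1]])
def rot(p):
    a=np.array(p["attitude"],float)
    return a if a.shape==(3,3) else R.from_rotvec(a).as_matrix() if a.size==3 else R.from_quat(a).as_matrix()
def onz(p,uv,z):
    n=cv2.undistortPoints(np.array([[uv]],float),K(p),np.array(p["D"],float))[0,0]
    d=rot(p)@np.array([n[0],n[1],1]); c=np.array(p["xyz"]); return c+d*(z-c[2])/d[2]
def proj(p,X):
    Rm=rot(p).T; return cv2.projectPoints(np.array([X],float),cv2.Rodrigues(Rm)[0],-Rm@np.array(p["xyz"]),K(p),np.array(p["D"],float))[0][0,0]
E
python3 - <<'E'
from h import *
ims=[]
for n in ["scene","top"]:
    p=cams.grab_frame(n); print(n,p["xyz"],p["attitude"],p["vfov"])
    ims.append(p["img"])
    cv2.imwrite(f"pics/{n}0.png",p["img"])
    for l,z in [("sander_box_knob",.114),("sander_dial",.114),("router_pointer",.114),("palm_sander",.04)]:
        for d in nets.silhouettes(l,p)[:3]:
            m=np.argwhere(d["mask"]).mean(0)[::-1]
            print(l,round(d["conf"],2),np.round(d["rect"]),m.round(1),onz(p,m,z).round(3))
o=bot.get_obs();print(o["tool_pos"],o["ee_rot"],o["clock"])
E
```

```text
pics
scene [0.12807427 0.47357802 0.66608949] [-0.9600446   2.47383673 -1.06339705] 49.6330321732814
sander_box_knob 0.75 [354. 172. 368. 186.] [360.3 180.5] [ 0.457 -0.13   0.114]
sander_dial 0.96 [308. 166. 394. 249.] [355.3 207.3] [ 0.421 -0.062  0.114]
router_pointer 0.58 [224. 297. 251. 320.] [236.4 305.6] [0.427 0.227 0.114]
top [0.40507725 0.00403296 0.94492568] [-2.14447706  2.13963518 -0.14393192] 56.64214092904919
sander_box_knob 0.63 [338. 230. 357. 245.] [347.7 237.3] [ 0.464 -0.137  0.114]
sander_dial 0.72 [313. 212. 370. 267.] [340.7 237.9] [ 0.462 -0.122  0.114]
router_pointer 0.47 [172. 246. 186. 258.] [179.4 250.6] [0.434 0.223 0.114]
palm_sander 0.97 [317. 163. 370. 201.] [346.6 180. ] [ 0.605 -0.15   0.04 ]
[ 0.14699934 -0.50398916  0.22410732] [-3.10996742e+00 -4.44315902e-01 -1.27594608e-05] 0.5
```

View pics/scene0.png

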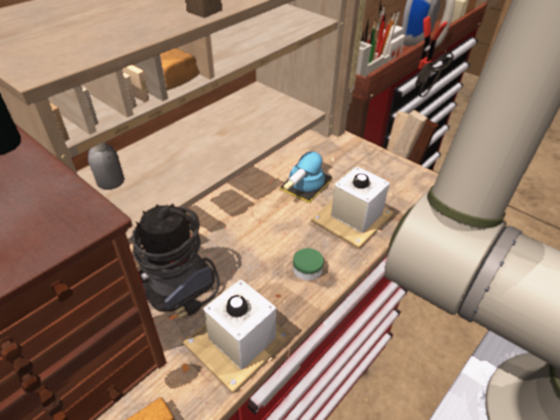

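View pics/top0.png

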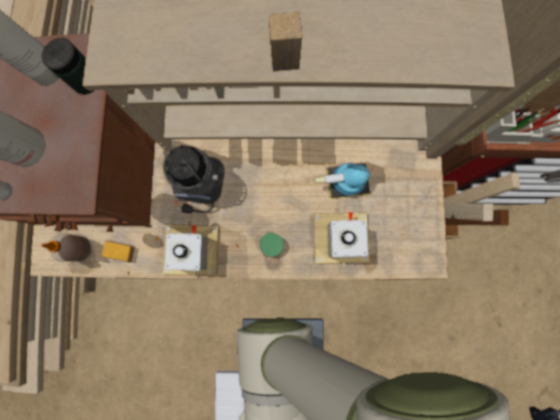

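The scene picture shows the sander's box on the right, with its dial at about (361,180) and the blue sander behind it at (308,172). The router's box is on the left, with its dial at (236,305). The top view agrees: sander dial at (348,237), router dial at (180,251). I'll move above the sander dial, which is at about (0.462, -0.138).

>>> {"name": "apply_moves", "arguments": {"targets": [[[4.05,-2.62,0,0,0,0,1],[4.05,-2.62,0,0,0,0,1],[4.05,-2.62,0,0,0,0,1],[4.05,-2.62,0,0,0,0,1],[4.05,-2.62,0,0,0,0,1],[4.05,-2.62,0,0,0,0,1],[4.05,-2.62,0,0,0,0,1],[4.05,-2.62,0,0,0,0,1],[4.05,-2.62,0,0,0,0,1],[4.05,-2.62,0,0,0,0,1],[0,0,0,0,0,0,1],[0,0,0,0,0,0,1]]]}}

```text
clock: 2.0
tool_pos: [0.4622, -0.1394, 0.224]
ee_rot: [3.11, 0.445, -0.001]
ft_force: [-0.1, -1.5, 1.2]
gripper_width: 1.001
grasp_force: 0.0
```

```bash
cat > look.py <<'E'
from h import *
import sys
o=bot.get_obs();T=R.from_rotvec(o["ee_rot"]).as_matrix()
print("t",o["clock"],o["tool_pos"].round(4) if hasattr(o["tool_pos"],'round') else o["tool_pos"],"yaw",np.arctan2(T[1,0],T[0,0]),"j",np.round(o["joints"],2),"F",np.round(o["ft_force"],1))
p=cams.grab_frame("wrist"); cv2.imwrite(f"pics/{sys.argv[1]}.png",p["img"])
for l in ("sander_box_knob","router_pointer"):
    for d in nets.silhouettes(l,p)[:3]:
        m=np.argwhere(d["mask"]).mean(0)[::-1]; X=onz(p,m,.108)
        print(l,round(d["conf"],2),np.round(d["rect"]),m.round(1),X.round(4),"tool cm",((X-o["tool_pos"])@T*100).round(2))
print("axis guess px",proj(p,[.462,-.138,.114]))
E
python3 look.py w1
```

```text
t 2.0 [ 0.4622 -0.1394  0.224 ] yaw 0.28395208616166195 j [-0.54  0.22  1.62 -0.    1.3   0.75] F [-0.1 -1.5  1.2]
sander_box_knob 0.91 [261. 180. 298. 216.] [279.7 198.1] [ 0.4667 -0.1398  0.108 ] tool cm [ 0.43  0.16 11.6 ]
axis guess px [276.28851963 204.14774684]
```

View pics/w1.png

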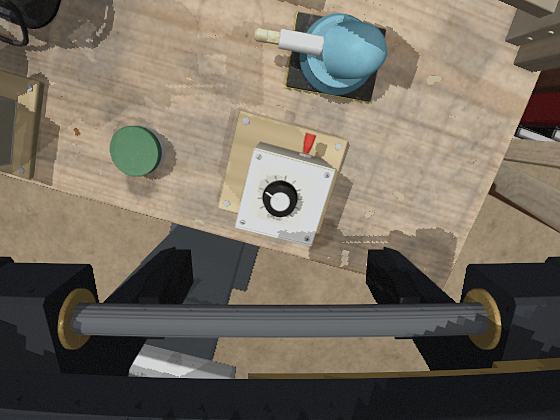

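The wrist view shows the dial at (280,198), pointing up-left, with the sander behind it at (340,55). This is the right box. I'll go down and check again from close.

>>> {"name": "apply_moves", "arguments": {"targets": [[[0.2,0.05,3,0,0,0,1],[0.15,0.05,3,0,0,0,1],[0,0,1,0,0,0,1],[0,0,0,0,0,0,1],[0,0,0,0,0,0,1]]]}}

```text
clock: 2.78
tool_pos: [0.4665, -0.1395, 0.1552]
ee_rot: [3.109, 0.444, 0.002]
ft_force: [0.1, 0.9, 0.8]
gripper_width: 1.002
grasp_force: 0.0
```

```bash
python3 look.py w2
```

```text
t 2.775 [ 0.4665 -0.1395  0.1552] yaw 0.2834441380869989 j [-0.53  0.3   1.71 -0.    1.13  0.76] F [0.1 0.9 0.8]
sander_box_knob 0.74 [255. 204. 302. 253.] [277.9 227.2] [ 0.467  -0.1396  0.108 ] tool cm [0.04 0.02 4.72]
router_pointer 0.42 [202. 115. 362. 287.] [278.6 197.2] [ 0.4875 -0.1341  0.108 ] tool cm [2.17 0.06 4.72]
axis guess px [273.49327805 236.15796962]
```

View pics/w2.png

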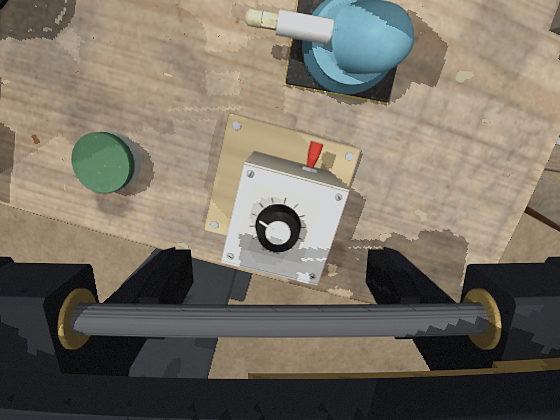

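The dial is at (278,228), centred under the jaws to within 0.5 mm. Its pointer is about 84° anticlockwise of 12 o'clock, so roughly 0.9 rad is left to the stop. I'll descend until the tips are 4 mm above the box face, then close.

>>> {"name": "apply_moves", "arguments": {"targets": [[[0.03,0.02,2,0,0,0,1],[0,0,1.5,0,0,0,1],[0,0,0.8,0,0,0,1],[0,0,0,0,0,0,1],[0,0,0,0,0,0,-0.1],[0,0,0,0,0,0,-0.5],[0,0,0,0,0,0,-1],[0,0,0,0,0,0,-1],[0,0,0,0,0,0,-1],[0,0,0,0,0,0,-1],[0,0,0,0,0,0,-1]]]}}

```text
clock: 4.3
tool_pos: [0.4664, -0.1391, 0.1111]
ee_rot: [-3.11, -0.444, 0.0]
ft_force: [-0.3, 0.4, -0.6]
gripper_width: 0.232
grasp_force: 0.0
```

The opening is about 20 mm with no force, which is less than the 33 mm knob. I'll look before turning.

```bash
python3 look.py w3
python3 - <<'E'
from h import *
o=bot.get_obs();print(o["gripper_width"],o["grasp_force"],bot.tips_ahead,o["clock"])
p=cams.grab_frame("scene");u,v=proj(p,[.467,-.139,.12]).astype(int);print(u,v)
c=cv2.resize(p["img"][max(0,v-70):v+70,u-70:u+70],(420,420),interpolation=cv2.INTER_CUBIC)
w=cv2.imread("pics/w3.png")[:,100:460]
cv2.imwrite("pics/s3.png",np.hstack([c,w]))
E
```

```text
t 4.3 [ 0.4664 -0.1391  0.1111] yaw 0.28384310410732294 j [-0.53  0.36  1.76  0.    1.03  0.76] F [-0.3  0.4 -0.6]
sander_box_knob 0.88 [250. 221. 307. 284.] [278.3 252.3] [ 0.4673 -0.1395  0.108 ] tool cm [0.08 0.06 0.31]
axis guess px [272.95354671 264.69296978]
0.09082145408092028 0.0 0.011 4.45
359 173
```

View pics/s3.png

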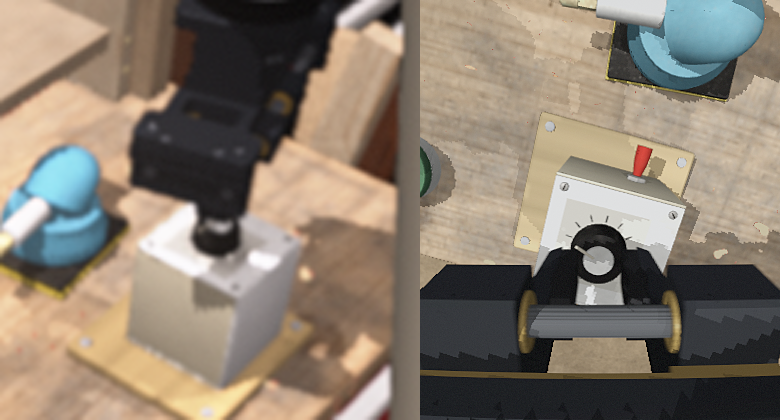

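Run:
```python
from h import *
o=bot.get_obs();T=R.from_rotvec(o["ee_rot"]).as_matrix();P=np.array(o["tool_pos"])
print(P,o["gripper_width"],o["grasp_force"],o["ft_force"])
for n in("wrist","scene","top"):
    p=cams.grab_frame(n); print(n,"campos in tool mm",((np.array(p["xyz"])-P)@T*1000).round(),"axis",(rot(p)[:,2]@T).round(2))
    for nm,q in [("TCP",[0,0,0]),("tip",[0,0,.011]),("tipR44",[0,.044,.011]),("tipL44",[0,-.044,.011]),("bodybottom",[0,0,-.053])]:
        print(nm,proj(p,P+T@np.array(q)).round(0),end=" ")
    print("knobtop",proj(p,[.467,-.1395,.114]).round(0))
    if n!="wrist":
        for d in nets.silhouettes("sander_box_knob",p)[:2]: print(d["conf"],d["rect"])
    cv2.imwrite(f"pics/{n}4.png",p["img"])
    u,v=proj(p,P).astype(int); s=100 if n=="wrist" else 50
    if n=="wrist": a=cv2.resize(p["img"][v-100:v+100,u-100:u+100],(390,390))
    elif n=="top": cv2.imwrite("pics/c4.png",np.hstack([a,cv2.resize(p["img"][v-50:v+50,u-50:u+50],(390,390),interpolation=cv2.INTER_CUBIC)]))
```

```text
[ 0.4663958  -0.13916876  0.11110659] 0.04944222306487894 0.0 [-0.09508198  0.47740371  0.19653265]
wrist campos in tool mm [  72.    1. -161.] axis [-0.27  0.    0.96]
TCP [277. 256.] tip [277. 248.] tipR44 [353. 248.] tipL44 [202. 248.] bodybottom [277. 312.] knobtop [278. 257.]
scene campos in tool mm [-153. -683. -555.] axis [0.32 0.65 0.69]
TCP [359. 177.] tip [358. 182.] tipR44 [365. 169.] tipL44 [351. 195.] bodybottom [363. 155.] knobtop [359. 176.]
0.49 [351.8, 172.3, 369.8, 190.3]
top campos in tool mm [ -19. -155. -834.] axis [0.14 0.03 0.99]
TCP [349. 236.] tip [348. 236.] tipR44 [367. 231.] tipL44 [328. 242.] bodybottom [353. 234.] knobtop [349. 236.]
```

View pics/c4.png

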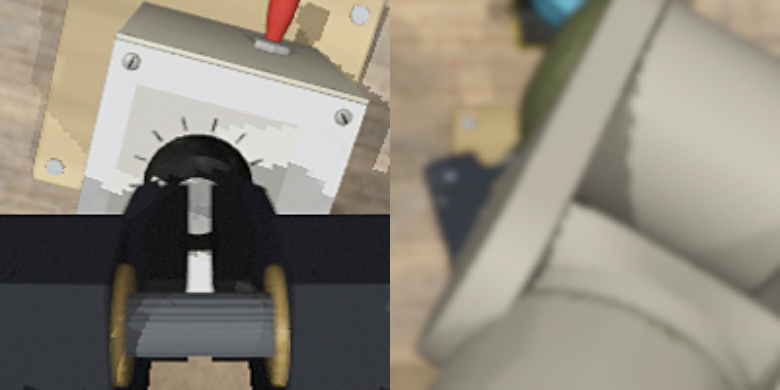

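Run:
```python
from h import *
g=lambda i:(255*(i/255.)**.45).astype(np.uint8)
a=cv2.imread("pics/scene4.png")[140:200,330:390]; b=cv2.imread("pics/wrist4.png")[200:300,230:330]
cv2.imwrite("pics/c5.png",np.hstack([cv2.resize(g(x),(400,400),interpolation=cv2.INTER_CUBIC) for x in(a,b)]))
```

```text
(no output)
```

View pics/c5.png

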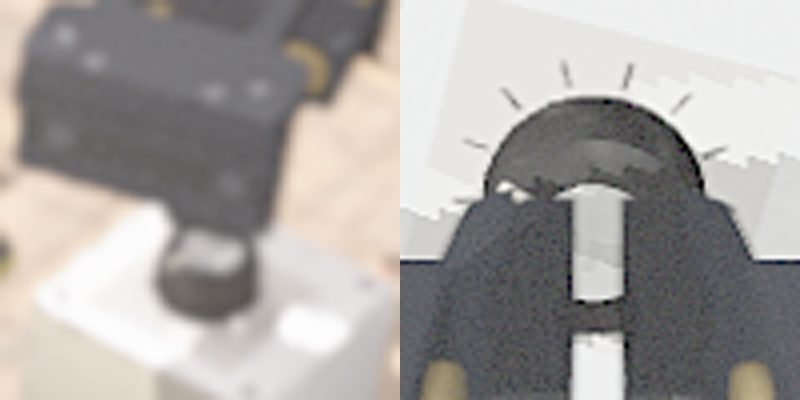

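The brightened crops show the fingers closed above the knob, not around it. The knob cap shows through the gap at crop (597,220). Both views put the tips at about z = 0.12, so they reach roughly 20 mm less far than nominal. I'll open, go 16 mm lower and close again.

>>> {"name": "apply_moves", "arguments": {"targets": [[[0,0,0,0,0,0,0.5],[0,0,0,0,0,0,0.5],[0,0,0,0,0,0,0.5],[0,0,0,0,0,0,0.5],[0,0,0,0,0,0,0.5],[0,0,0,0,0,0,0.5],[0.05,0,0.5,0,0,0,0.5],[0,0,0.5,0,0,0,0.5],[0,0,0.3,0,0,0,0.5],[0,0,0.3,0,0,0,0.5],[0,0,0,0,0,0,0.5],[0,0,0,0,0,0,0.5]]]}}

```text
clock: 6.25
tool_pos: [0.4669, -0.1391, 0.0952]
ee_rot: [3.11, 0.444, 0.0]
ft_force: [-0.6, -1.0, 0.7]
gripper_width: 0.751
grasp_force: 0.0
```

>>> {"name": "apply_moves", "arguments": {"targets": [[[0,0,0,0,0,0,-1],[0,0,0,0,0,0,-1],[0,0,0,0,0,0,-1],[0,0,0,0,0,0,-1],[0,0,0,0,0,0,-1],[0,0,0,0,0,0,-1],[0,0,0,0,0,0,-1],[0,0,0,0,0,0,-1]]]}}

```text
clock: 7.25
tool_pos: [0.4667, -0.1386, 0.0951]
ee_rot: [-3.109, -0.444, 0.0]
ft_force: [-2.3, 5.2, 2.9]
gripper_width: 0.356
grasp_force: 30.0
```

It now grips at about 31 mm with 30 N, which fits the knob. Next I'll turn it anticlockwise, which is negative about tool z.

>>> {"name": "apply_moves", "arguments": {"targets": [[[0,0,0,0,0,-0.1,-1],[0,0,0,0,0,-0.15,-1],[0,0,0,0,0,-0.15,-1],[0,0,0,0,0,-0.15,-1],[0,0,0,0,0,-0.15,-1],[0,0,0,0,0,-0.1,-1],[0,0,0,0,0,0,-1],[0,0,0,0,0,0,-1]]]}}

```text
clock: 8.25
tool_pos: [0.4655, -0.1371, 0.095]
ee_rot: [-2.687, -1.618, 0.002]
ft_force: [-7.3, 12.4, 9.7]
gripper_width: 0.359
grasp_force: 30.0
```

```bash
python3 look.py w6; python3 -c "
from h import *
o=bot.get_obs();print(o['ft_torque'],o['grasp_force'],o['gripper_width'])"
```

```text
t 8.25 [ 0.4655 -0.1371  0.095 ] yaw 1.0841704614673988 j [-0.53  0.38  1.78  0.    0.99 -0.04] F [-7.3 12.4  9.7]
sander_box_knob 0.68 [247. 235. 310. 299.] [278.6 266.3] [ 0.4661 -0.1386  0.108 ] tool cm [-0.1   0.12 -1.3 ]
axis guess px [270.51537784 274.30809636]
[2.06213612 1.19726756 0.0709943 ] 30.00526785850525 0.35482598018491457
```

>>> {"name": "apply_moves", "arguments": {"targets": [[[0,0,0,0,0,-0.06,-1],[0,0,0,0,0,-0.06,-1],[0,0,0,0,0,-0.06,-1],[0,0,0,0,0,-0.06,-1],[0,0,0,0,0,0,-1]]]}}

```text
clock: 9.02
tool_pos: [0.4649, -0.1369, 0.095]
ee_rot: [-2.472, -1.928, 0.002]
ft_force: [-10.8, 14.8, 12.2]
gripper_width: 0.357
grasp_force: 30.0
```

```bash
python3 look.py w7; python3 -c "
from h import *
o=bot.get_obs();print(o['ft_torque'],o['grasp_force'],o['gripper_width'])"
```

```text
t 9.025 [ 0.4649 -0.1369  0.095 ] yaw 1.3249030136121385 j [-0.53  0.38  1.78  0.    0.99 -0.28] F [-10.8  14.8  12.2]
sander_box_knob 0.9 [248. 234. 308. 302.] [278.5 266.3] [ 0.4658 -0.1385  0.108 ] tool cm [-0.13  0.11 -1.31]
axis guess px [270.66602189 272.50481918]
[2.16562649 1.70631931 0.01447703] 30.00840872526169 0.35509503218096644
```

View pics/w7.png

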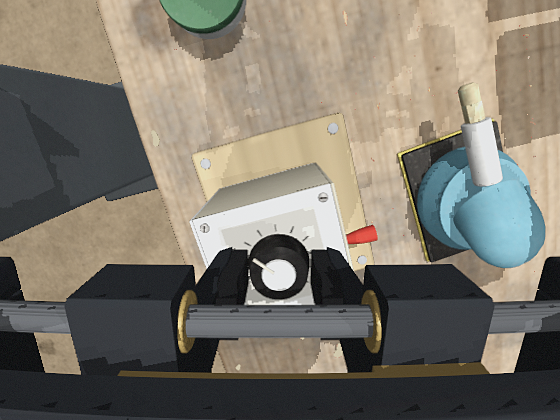

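The pointer, (270,268) to (250,258), has moved with the jaws without slipping, and sits at roughly 130–139°. There is no torque rise from the stop yet, so I'll continue gently and shift slightly to ease the side force.

>>> {"name": "apply_moves", "arguments": {"targets": [[[-0.05,0.05,0,0,0,-0.06,-1],[-0.05,0.05,0,0,0,-0.06,-1],[0,0,0,0,0,-0.06,-1],[0,0,0,0,0,-0.06,-1],[0,0,0,0,0,0,-1]]]}}

```text
clock: 9.8
tool_pos: [0.4643, -0.1372, 0.0943]
ee_rot: [-2.221, -2.206, 0.002]
ft_force: [-15.5, 16.2, 12.3]
gripper_width: 0.361
grasp_force: 30.0
```

```bash
python3 look.py w8; python3 -c "
from h import *
o=bot.get_obs();print(o['ft_torque'],o['grasp_force'],o['gripper_width'])
a=cv2.imread('pics/w7.png')[220:310,230:330];b=cv2.imread('pics/w8.png')[220:310,230:330]
cv2.imwrite('pics/c8.png',cv2.resize(np.hstack([a,b]),None,fx=4,fy=4))"
```

```text
t 9.8 [ 0.4643 -0.1372  0.0943] yaw 1.5639122317643754 j [-0.53  0.38  1.78  0.    1.   -0.52] F [-15.5  16.2  12.3]
sander_box_knob 0.82 [248. 232. 313. 302.] [278.8 266. ] [ 0.4657 -0.1384  0.108 ] tool cm [-0.11  0.12 -1.38]
router_pointer 0.3 [402. 132. 530. 300.] [469.1 226.4] [ 0.5603 -0.1178  0.108 ] tool cm [ 2.01  9.57 -1.45]
axis guess px [271.21492701 270.60402021]
[ 2.60190459  2.5168318  -0.4737747 ] 30.016628801822662 0.3550213490040264
```

View pics/c8.png

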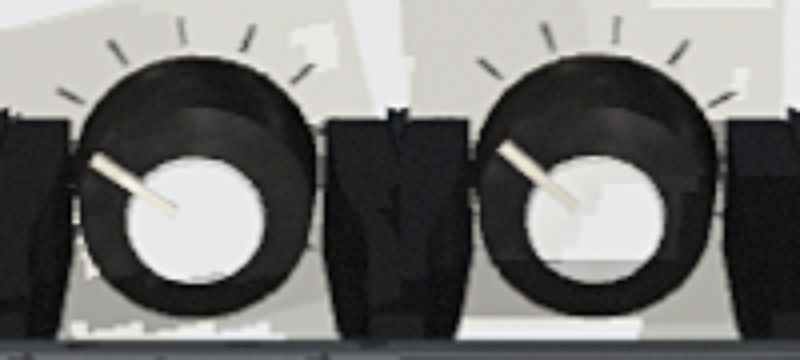

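In the right crop the pointer has slipped back in the jaws by about 8°, and the torque has risen to -0.47 N m. The stop is reached, so I'll let go and rise.

>>> {"name": "apply_moves", "arguments": {"targets": [[[0,0,0,0,0,0,0.6],[0,0,0,0,0,0,0.6],[0,0,0,0,0,0,0.6],[0,0,0,0,0,0,0.6],[0,0,0,0,0,0,0.6],[0,0,-2,0,0,0,0.6],[0,0,-3,0,0,0,0.6],[0,0,-3,0,0,0,0.6],[0,0,-2,0,0,0,0.6],[0,0,0,0,0,0,0.6],[0,0,0,0,0,0,0.6]]]}}

```text
clock: 11.32
tool_pos: [0.4673, -0.1401, 0.1942]
ee_rot: [-2.228, -2.213, 0.001]
ft_force: [0.8, 0.7, -0.7]
gripper_width: 0.8
grasp_force: 0.0
```

```bash
python3 look.py w9; python3 -c "
from h import *
a=cv2.imread('pics/w9.png')[120:300,180:400]
cv2.imwrite('pics/c9.png',cv2.resize(a,None,fx=3.3,fy=3.3,interpolation=cv2.INTER_CUBIC))"
```

```text
t 11.325 [ 0.4673 -0.1401  0.1942] yaw 1.5637147927855226 j [-0.53  0.26  1.65 -0.    1.23 -0.52] F [ 0.8  0.7 -0.7]
sander_box_knob 0.78 [253. 189. 298. 227.] [276.1 208.1] [ 0.4662 -0.1385  0.108 ] tool cm [ 0.15 -0.1   8.62]
axis guess px [270.64525425 209.59346069]
```

View pics/c9.png

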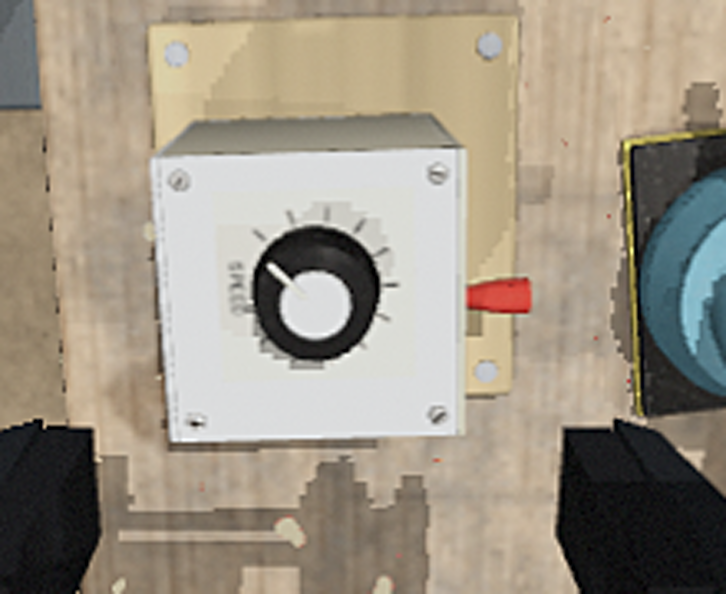

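The pointer, (300,295) to (268,265), points at the last anticlockwise tick, about 135° from the box's far side. The arm is clear of everything.

```bash
python3 -c "
from rig import bot
print(bot.close_job())"
```

```text
the job is handed in; nothing more can be done
None
```

I turned the sander's dial anticlockwise to its end stop, released it and handed in the job at about 11 s. The arm was clear of everything and never went near the router's dial or the sander; the hand-in gave no verdict.

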